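Feel for the finger notch and tip the stationery box open

TASK

The lid of the flat stationery box tips open when the lip hidden under the guard strip along its far edge is pushed down. Sweep a fingertip lightly along the top of that strip to find its one finger notch, then press the lip down inside the notch until the lid stands fully open, and take the hand away. Do not push or pry the lid itself, do not lean hard on anything, and leave the things round the box where they are: nothing is to be grasped.

Things in the scene. Friction and masses are not known exactly. Their poses are not given: they have to be found in the camera images.
- box: Flat grey stationery box, 180 (x) x 316 (y) x 66 mm high, fixed to the desk. Origin: centre of its underside, on the desk; +x points to its rear edge, away from the robot; +y along that edge. All millimetres below are in this frame. Two raised end caps (tops 66 mm high, |y| = 68 to 158, x = 43 to 90) bound the guard strip. In the strip's stretch the box's own rear wall is only 20 mm high
- edge (a point): Middle of the guard strip's visible stretch (x = 75, y = 0, z = 62 mm of the box). The strip is grey, rigid, fixed, 5 mm thick, flat top 62 mm high, x = 44 to 90, visible from y = -68 to 68. It has one finger notch, 56 mm wide along y, cut right through, x = 56 to 90, open to the rear. The notch's middle lies between y = -39 and 39, is different each time and not reported: find it by touch or sight
- lip (a point): Release lip of the lid: grey plate under the strip, reachable only inside the notch. Lid shut, its top is 54 mm above the desk, x = 41 to 87, y = -68 to 68, with a 26 mm skirt down its rear edge. This point: middle of its top (x = 75, y = 0). It turns on the lid's axle at x = 40, z = 56. Pressed at x = 75 it needs 4 to 6 N and goes down about 18 mm to its stop; the space below is free
- lid_front (a point): The lid: grey panel 122 (x) x 305 (y) x 4 mm between the walls of the box in front of the strip, one rigid rocker with the lip. This point: middle of its front edge, on top (x = -85, z = 62 when shut). This front edge (near the robot) rises up to about 65 mm as the lip goes down
- lid (a joint): Opening angle of the lid in rad: 0 shut, 0.55 fully open at the stop. The hinge is stiff (about 0.11 N m of friction, no spring): the lid stays where it is left
- pole_foot (a point): Middle of the foot plate (top 13 mm high, 80 x 110 mm) of the black monitor pole that always stands here to the right of the work, 515 mm high, 36 x 36 mm; its side arm, about 300 mm up, runs from it away from the robot and to the right to the monitor. It is solid: an arm that comes from the right must pass on the robot's side of it (or above it)
- stapler: Red and black desk stapler 150 x 34 x 42 mm, lying loose behind the box; origin at the centre of its underside. Leave alone
- eraser: Eraser in its sleeve, 23 x 55 x 13 mm, loose behind the box; origin at the centre of its underside. Leave alone
- tape_measure: Yellow tape measure 60 x 66 x 31 mm, loose behind the box; origin at the centre of its underside. Leave alone
- glue_stick: Upright glue stick, 28 mm across, 94 mm tall, loose at the left end of the box; origin at the centre of its underside. Leave alone

How it is judged:
By the outcome, as a careful person would: the job done as asked, in the order asked, and still so for the second after the job is handed in, with the robot touching nothing.
It also fails if it takes over 58 s, if anything falls off the work surface, if the arm or the gripper's body presses on something with over 40 N, if the wrist force passes 120 N, or if a joint passes its speed limit or range.

ROBOT

A 6-joint arm with a two-finger parallel gripper is mounted at the origin on the work surface; the furniture and walls round the work are solid. World frame = base frame: x ahead of the robot, y to its left, z up, the work surface at z = 0. Lengths are in m, angles in rad, forces in N, time in s.
With the tool pointing down it reaches from about 0.3 to 0.775 m from the base axis. Payload 14.6 kg.
Tool frame: the origin (TCP) lies at the very end of the fingers, on their centre line; the grasp point (between the pads) lies 19 mm behind it; z points along the fingers, y is the line along which they close (so a half turn about z gives the same grasp; the last joint's range is limited). The gripper opens to 94 mm and grips with 3 to 60 N. Pads are 16 mm wide; open, the fingers measure 119 mm over their backs; the gripper's body (75 mm by 177 mm) begins 78 mm behind the grasp point.
Start: joints at [-1.258, 0.3, 1.521, -0, 1.321, -0.067], TCP at [0.204, -0.511, 0.205] pointing down, gripper open.
Joint ranges: [-3.03, 3.03], [-0.79, 2.21], [0.23, 2.52], [-1.04, 4.18], [0, 3.07], [-2.55, 2.55]. Speed limits (rad/s): [2.22, 2.22, 2.57, 3.14, 3.14, 3.14].

INTERFACE

Orientations are given as [roll, pitch, yaw] about the fixed x, y, z axes, in that order (R = Rz(yaw) Ry(pitch) Rx(roll)).
In Python, from station import ctrl gives the robot as it stands. The module is installed in compiled form; this text tells all that it offers.
- The arm moves only by the tool play_rows, never from a script. Its argument "commands" is a list of rows, each a list of 7 numbers: the shift along the tool's x, y, z in m, then the turn, a rotation vector about the tool's x, y, z in degrees, then the closure, from -1 (fully open) to 1 (shut). A call has 1 to 20 rows; each row shifts and turns the commanded pose from where the row before left it, along the tool's axes as they then stand; what a row does not reach is not made up. A row lasts 1/12 s, in which the tool goes at most 41.7 mm and 7.16 degrees, less where a joint would pass 70% of its speed; a pose out of reach is approached as far as the arm can. A call is refused whole if a number of a shift passes 0.0417 or a number of a turn 7.16, either way. A call with a gripper value outside its range is refused whole. The fingers move at their own pace and stop on an object; "force" is the grip in N (left out, the last holds). Time passes only in rows, so rows that do not move let the fingers close. It gives the time, the measured TCP pose, the force, the opening and the grip force at its end, in the units of the state.
- ctrl.get_obs(): the state, without advancing time (a new reading comes with each control period).
- ctrl.camera(name): name is "scene" or "top" or "wrist"; returns the picture (420x560x3 uint8, blue, green, red); there is no depth.
- ctrl.camera_model(name): a dict with "fx", "fy", "cx", "cy" (pixels), "rvec" (rotation vector, rad) and "tvec" (3), from world to camera coordinates, as OpenCV has them. Camera axes: x right, y down, z forward; pixel columns grow to the right and rows downward; lengths in m; the calibration is good to about 2 mm. A picture is of the moment at which its call begins: read the wrist's pose just before it. camera_model takes no time and is no camera call; for the wrist camera it gives the pose at the moment of the call.
- ctrl.hand_in(): hands the job in; it is judged then, once.
The state is a dict: "time_s": time; "qpos": joint angles; "joint_vel": joint speeds; "tau": joint torques, N m; "ee_pos": TCP position; "eef_rot": TCP orientation; "force": force on the tool from outside, world axes, zero at the start; "moment": the same for the moment, N m; "grip_width": finger opening in m; "grip_force": force on a finger pad.
Only numpy, scipy, OpenCV 4.12 (cv2) and the standard library are available. Lean on these libraries where they do the work, as an engineer would, in place of code of your own. Each camera call takes 0.05 s, during which the arm holds its last target. There are 200 camera calls.

## Working session

There is one attempt and no reset: what is moved stays moved. The work goes in short steps, Python scripts to look and compute and a tool call to move; the robot and the scene stay as the last step left them, time stands still between calls to the robot, and variables do not carry over. Pictures are saved under pics/ and viewed, at most 10 in all, crops included, and the job is handed in when it is done.

Besides the shell and the picture viewer there is one more tool, called after ">>>" as name([rows], argument=value, ...), one row to a line, values as JSON. play_rows: Moves the arm, as the interface text tells. Its arguments: {"type":"object","properties":{"commands":{"type":"array","items":{"type":"array","items":{"type":"number"}}},"force":{"type":"number"}},"required":["commands"]}

```bash
mkdir -p pics
cat > h.py <<'E'
import numpy as np, cv2
from station import ctrl
def cam(n):
    m=ctrl.camera_model(n); K=np.array([[m['fx'],0,m['cx']],[0,m['fy'],m['cy']],[0,0,1]]); R=cv2.Rodrigues(np.array(m['rvec'],float))[0]; return K,R,np.array(m['tvec'],float).ravel()
def back(c,uv,z):
    K,R,t=c; d=R.T@np.linalg.inv(K)@np.array([*uv,1.]); o=-R.T@t; return o+d*(z-o[2])/d[2]
def proj(c,p):
    K,R,t=c; q=K@(R@np.array(p)+t); return q[:2]/q[2]
E
python3 - <<'E'
from h import *
o=ctrl.get_obs(); print(o['time_s'],o['ee_pos'],o['eef_rot'],o['force'],o['grip_width'])
a=ctrl.camera('top'); b=ctrl.camera('scene')
cv2.imwrite('pics/top.png',cv2.resize(a,(800,600),interpolation=cv2.INTER_CUBIC)); cv2.imwrite('pics/scene.png',cv2.resize(b,(800,600),interpolation=cv2.INTER_CUBIC))
for n in('top','scene'):
    K,R,t=cam(n); print(n,K[0,0],-R.T@t, R.T[:,2])
E
```

```text
0.0 [ 0.20381776 -0.51053863  0.20487193] [-3.14038937e+00 -7.57451131e-05  3.79796728e-01] [-0.66103037 -0.45387852 -0.56909922] 0.0938276811249746
top 524.4800694303705 [0.2615489  0.04822639 1.496446  ] [ 0.20829169  0.0157052  -0.97794065]
scene 392.9206330431436 [0.22867412 0.72118867 0.77537624] [ 0.30246703 -0.64278676 -0.70380315]
```

View pics/top.png

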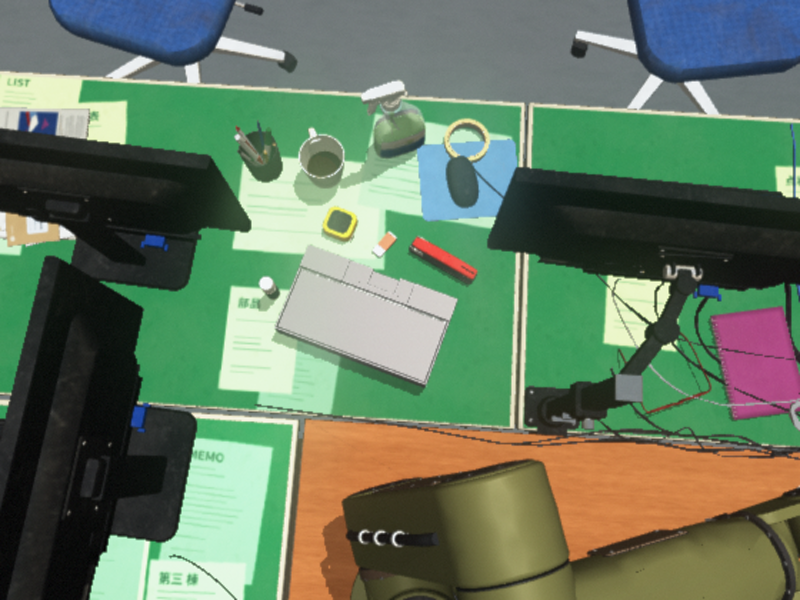

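View pics/scene.png

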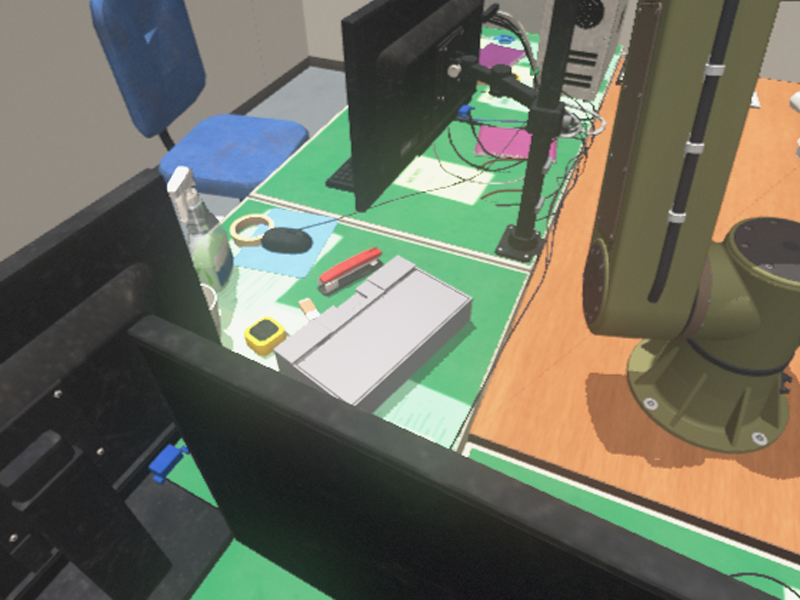

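The top view shows the box with its corners near (303,248), (457,297), (425,385) and (277,328). The strip runs from about (345,265) to (415,295), and there is a possible notch near (380,283). The pole is at the right, near (545,410). I'll enlarge the box.

Run:
```python
from h import *
a=ctrl.camera('top')[165:275,185:335]
a=cv2.resize(a,None,fx=5.3,fy=5.3,interpolation=cv2.INTER_CUBIC); a=cv2.convertScaleAbs(a,alpha=1.3,beta=-40)
cv2.imwrite('pics/topc.png',a)
```

```text
(no output)
```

View pics/topc.png

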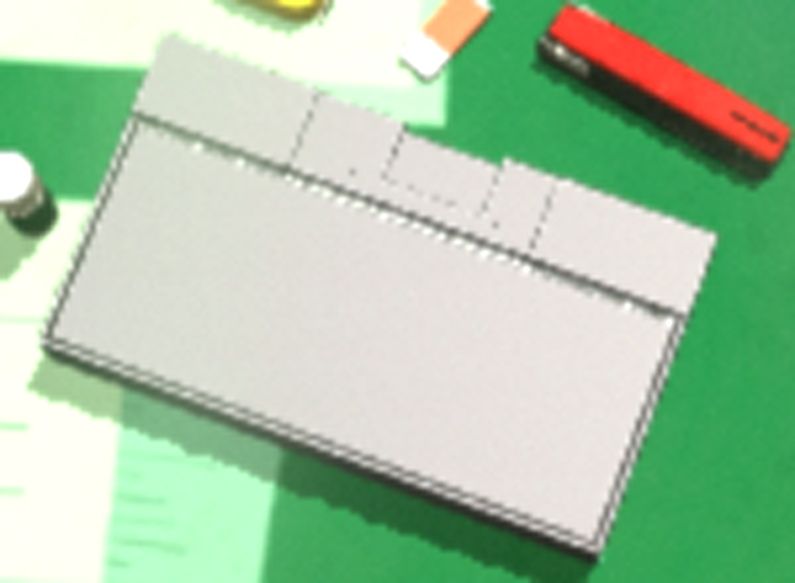

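The crop shows the notch clearly: rear corners at (404,125) and (503,160), inner corners at (385,178) and (483,215). The box's top corners are (170,37), (717,236), (600,550) and (45,345).

```bash
cat >> h.py <<'E'
def c2(p): return (p[0]/5.3+185-.4,p[1]/5.3+165-.4)
E
python3 - <<'E'
from h import *
c=cam('top')
C=[back(c,c2(p),.066)[:2] for p in[(170,37),(717,236),(600,550),(45,345)]]
B=np.array([[90,158],[90,-158],[-90,-158],[-90,158]])/1000.
C=np.array(C);m=C.mean(0);H=B.T@(C-m); th=np.arctan2(H[0,1]-H[1,0],H[0,0]+H[1,1])
R=np.array([[np.cos(th),-np.sin(th)],[np.sin(th),np.cos(th)]])
print('centre',m,'yaw',th,np.degrees(th)); print('res mm',((C-m)@R-B)*1000)
f=lambda p,z:((back(c,c2(p),z)[:2]-m)@R*1000).round(1)
for p in[(404,125),(503,160),(385,178),(483,215),(318,95),(555,180)]: print(p,f(p,.062))
for n,p in dict(stapA=(560,20),stapB=(785,135)).items(): print(n,f(p,.042))
print('eraser',f((415,75),.013),f((490,10),.013),'tape',f((280,10),.031))
for q in [(75,68),(75,-68),(75,0)]: print(q,m+R@np.array(q)/1000, np.linalg.norm(m+R@np.array(q)/1000))
for px in [(545,410),(490,235),(785,255)]: print(back(c,np.array(px)*.7,.3))
for px in[(520,250)]: print('pole foot scene',back(cam('scene'),np.array(px)*.7,.013))
E
```

```text
centre [0.53444289 0.13016232] yaw -0.2900290210054285 -16.61743883992215
res mm [[-1.13377139 -2.9099889 ]
 [-1.69939324  2.78483505]
 [ 1.7706834   4.03852667]
 [ 1.06248122 -3.91337282]]
(404, 125) [88.1 21.1]
(503, 160) [ 88.5 -35. ]
(385, 178) [57.5 20.2]
(483, 215) [ 56.8 -35.5]
(318, 95) [87.5 70. ]
(555, 180) [ 87.9 -64.6]
stapA [177.3 -35. ]
stapB [ 159.1 -171. ]
eraser [128.   31.6] [177.4   5.8] tape [132.2 111.9]
(75, 68) [0.6257572  0.17387384] 0.6494645341105465
(75, -68) [0.58686391 0.0435538 ] 0.5884778536384274
(75, 0) [0.60631055 0.10871382] 0.6159798557137725
[ 0.3528691  -0.17676417  0.3       ]
[ 0.63538389 -0.07810329  0.3       ]
[ 0.63320797 -0.56569792  0.3       ]
pole foot scene [ 0.37076847 -0.21393412  0.013     ]
```

Everything agrees: the box is at (0.534, 0.130) with yaw -16.6°. Vision puts the notch at about y = -36 to 20 mm, and the pole is at about (0.372, -0.22), radius 0.43. I'll turn the hand narrow side radial with fingers shut, retract, swing on the robot's side of the pole, then extend.

>>> play_rows([
  [0,0,0,0,0,-7,1],
  [0,0,0,0,0,-7,1],
  [0,0,0,0,0,-7,1],
  [0,0,0,0,0,-7,1],
  [0,0,0,0,0,-7,1],
  [0,0,0,0,0,-7,1],
  [0,0,0,0,0,-7,1],
  [0,0,0,0,0,-7,1],
  [0,0,0,0,0,-7,1],
  [0,0,0,0,0,-7,1],
  [0,0,0,0,0,-7,1],
  [0,0,0,0,0,-7,1],
  [0,0,0,0,0,-6,1],
  [0.038,0,0,0,0,0,1],
  [0.038,0,0,0,0,0,1],
  [0.038,0,0,0,0,0,1],
  [0.038,0,0,0,0,0,1],
  [0.038,0,0,0,0,0,1],
  [0.038,0,0,0,0,0,1],
  [0,0,0,0,0,0,1],
], force=5)

```text
time_s: 1.82
ee_pos: [0.118, -0.2949, 0.2055]
eef_rot: [-3.141, 0.001, 1.951]
force: [0.2, 0.6, 0.3]
grip_width: 0.0007
grip_force: 0.0
```

>>> play_rows([
  [0.0017,0.0332,0,0,0,-6,1],
  [0.0017,0.0332,0,0,0,-6,1],
  [0.0017,0.0332,0,0,0,-6,1],
  [0.0017,0.0332,0,0,0,-6,1],
  [0.0017,0.0332,0,0,0,-6,1],
  [0.0017,0.0332,0,0,0,-6,1],
  [0.0017,0.0332,0,0,0,-6,1],
  [0.0017,0.0332,0,0,0,-6,1],
  [0.0017,0.0332,0,0,0,-6,1],
  [0.0017,0.0332,0,0,0,-6,1],
  [0.0017,0.0332,0,0,0,-6,1],
  [0.0017,0.0332,0,0,0,-6,1],
  [0.0017,0.0332,0,0,0,-6,1],
  [0,0,0,0,0,0,1],
])

```text
time_s: 2.98
ee_pos: [0.3144, 0.0537, 0.2054]
eef_rot: [3.141, 0.0, -2.959]
force: [0.1, -0.7, 0.3]
grip_width: 0.0005
grip_force: 0.0
```

>>> play_rows([
  [0,0,0,0,0,6.78,1],
  [0,0,0,0,0,6.78,1],
  [0,0,0,0,0,6.78,1],
  [0,0,0,0,0,6.78,1],
  [-0.0295,0.0207,0,0,0,0,1],
  [-0.0295,0.0207,0,0,0,0,1],
  [-0.0295,0.0207,0,0,0,0,1],
  [-0.0295,0.0207,0,0,0,0,1],
  [-0.0295,0.0207,0,0,0,0,1],
  [-0.0295,0.0207,0,0,0,0,1],
  [-0.0295,0.0207,0,0,0,0,1],
  [-0.0295,0.0207,0,0,0,0,1],
  [-0.0295,0.0207,0,0,0,0,1],
  [0,0,0.03,0,0,0,1],
  [0,0,0.03,0,0,0,1],
  [0,0,0.03,0,0,0,1],
  [0,0,0,0,0,0,1],
  [0,0,0,0,0,0,1],
])

```text
time_s: 4.48
ee_pos: [0.6237, 0.1475, 0.1146]
eef_rot: [-3.14, -0.002, 2.838]
force: [0.5, -1.2, 0.8]
grip_width: 0.0002
grip_force: 0.0
```

Run:
```python
from h import *
print(ctrl.get_obs()['ee_pos'],ctrl.get_obs()['force'])
cv2.imwrite('pics/w1.png',cv2.resize(ctrl.camera('wrist'),(800,600)))
c=cam('wrist'); th=-.290; m=np.array([.5344,.1302]);R=np.array([[np.cos(th),-np.sin(th)],[np.sin(th),np.cos(th)]])
for q in [(90,68,62),(90,-68,62),(90,20,62),(90,-36,62),(56,20,62),(56,-36,62),(90,158,66),(-90,158,66)]:
    w=m+R@np.array(q[:2])/1000; print(q,proj(c,[*w,q[2]/1000])/.7)
```

```text
[0.62372471 0.14754558 0.11463507] [ 0.52263836 -1.16972474  0.80990309]
(90, 68, 62) [456.65150256 339.51755331]
(90, -68, 62) [185.21981986 342.6534452 ]
(90, 20, 62) [360.74205457 340.62560988]
(90, -36, 62) [248.99947071 341.91658911]
(56, 20, 62) [358.3032916  273.87900827]
(56, -36, 62) [242.60424448 275.26619452]
(90, 158, 66) [640.52516248 340.02630844]
(-90, 158, 66) [688.25879284 -86.07445537]
```

View pics/w1.png

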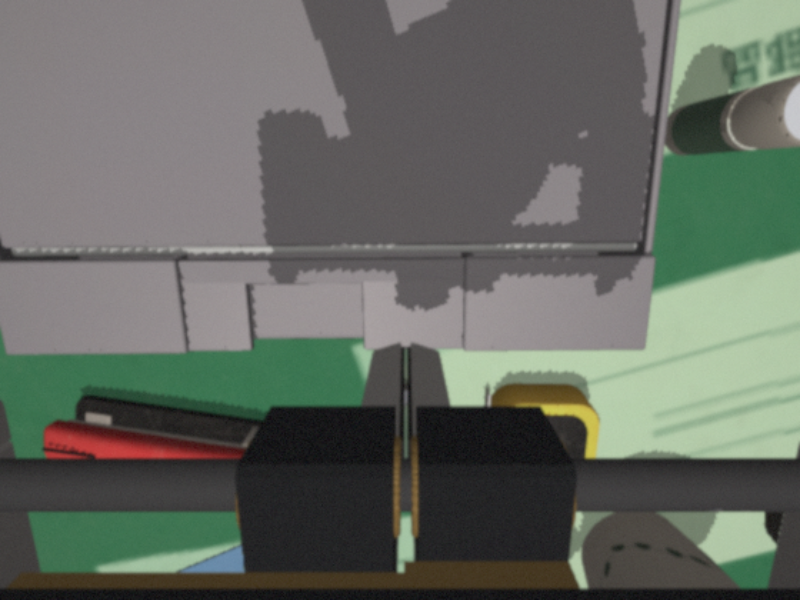

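The wrist view agrees with the model. The notch edges are at columns 251 and 363 (predicted 249 and 361), and the rows suggest the box is about 3–4 mm farther back. That puts the fingertip at about x = 77, y = 41. I'll move a little toward +y and come down to the strip.

>>> play_rows([
  [0,0.008,0.015,0,0,0,1],
  [0,0,0.015,0,0,0,1],
  [0,0,0.01,0,0,0,1],
  [0,0,0.005,0,0,0,1],
  [0,0,0,0,0,0,1],
  [0,0,0,0,0,0,1],
])

```text
time_s: 5.03
ee_pos: [0.6267, 0.1558, 0.0711]
eef_rot: [3.141, 0.001, 2.839]
force: [-1.1, -0.8, 0.3]
grip_width: 0.0005
grip_force: 0.0
```

>>> play_rows([
  [0,0,0.001,0,0,0,1],
  [0,0,0.001,0,0,0,1],
  [0,0,0,0,0,0,1],
  [0,0,0,0,0,0,1],
])

```text
time_s: 5.37
ee_pos: [0.6265, 0.1558, 0.0688]
eef_rot: [3.141, 0.0, 2.839]
force: [-0.4, -0.3, 0.1]
grip_width: 0.0003
grip_force: 0.0
```

>>> play_rows([
  [0,0,0.001,0,0,0,1],
  [0,0,0.001,0,0,0,1],
  [0,0,0.001,0,0,0,1],
  [0,0,0.001,0,0,0,1],
  [0,0,0.001,0,0,0,1],
  [0,0,0,0,0,0,1],
  [0,0,0,0,0,0,1],
])

```text
time_s: 5.95
ee_pos: [0.6264, 0.1558, 0.0633]
eef_rot: [-3.142, -0.0, 2.839]
force: [-0.7, -0.1, 0.4]
grip_width: 0.0005
grip_force: 0.0
```

>>> play_rows([
  [0,0,0.001,0,0,0,1],
  [0,0,0,0,0,0,1],
  [0,0,0,0,0,0,1],
])

```text
time_s: 6.2
ee_pos: [0.6264, 0.1558, 0.0625]
eef_rot: [3.142, 0.0, 2.839]
force: [0.2, -0.0, 0.5]
grip_width: 0.0005
grip_force: 0.0
```

>>> play_rows([
  [0,0,0.0005,0,0,0,1],
  [0,0,0,0,0,0,1],
  [0,0,0,0,0,0,1],
])

```text
time_s: 6.45
ee_pos: [0.6265, 0.1558, 0.0623]
eef_rot: [3.142, 0.0, 2.839]
force: [-2.0, -1.3, 4.9]
grip_width: 0.0008
grip_force: 2.5
```

>>> play_rows([
  [0,0,0.0003,0,0,0,1],
  [0,0,0,0,0,0,1],
  [0,0,0,0,0,0,1],
])

```text
time_s: 6.7
ee_pos: [0.6265, 0.1558, 0.0623]
eef_rot: [3.141, 0.0, 2.839]
force: [-4.4, -0.8, 8.5]
grip_width: 0.0003
grip_force: 3.8
```

Contact is at z = 0.0623, as expected. I'll lighten to about 4 N and sweep toward -y.

>>> play_rows([
  [0,0,-0.0004,0,0,0,1],
  [0,-0.002,0,0,0,0,1],
  [0,-0.002,0,0,0,0,1],
  [0,-0.002,0,0,0,0,1],
  [0,0,0,0,0,0,1],
])

```text
time_s: 7.12
ee_pos: [0.6248, 0.1498, 0.0623]
eef_rot: [3.141, 0.001, 2.838]
force: [0.8, 1.7, 5.4]
grip_width: 0.0007
grip_force: 2.5
```

>>> play_rows([
  [0,-0.002,0,0,0,0,1],
  [0,-0.002,0,0,0,0,1],
  [0,-0.002,0,0,0,0,1],
  [0,-0.002,0,0,0,0,1],
  [0,0,0,0,0,0,1],
])

```text
time_s: 7.53
ee_pos: [0.6224, 0.1422, 0.0623]
eef_rot: [3.141, 0.0, 2.838]
force: [1.5, 0.4, 5.4]
grip_width: 0.0005
grip_force: 2.8
```

>>> play_rows([
  [0,-0.002,0,0,0,0,1],
  [0,-0.002,0,0,0,0,1],
  [0,-0.002,0,0,0,0,1],
  [0,-0.002,0,0,0,0,1],
  [0,0,0,0,0,0,1],
])

```text
time_s: 7.95
ee_pos: [0.62, 0.1345, 0.0623]
eef_rot: [3.141, 0.0, 2.838]
force: [1.0, 2.0, 5.6]
grip_width: 0.0008
grip_force: 2.8
```

>>> play_rows([
  [0,-0.002,-0.0001,0,0,0,1],
  [0,-0.002,0,0,0,0,1],
  [0,-0.002,0,0,0,0,1],
  [0,-0.002,0,0,0,0,1],
  [0,0,0,0,0,0,1],
])

```text
time_s: 8.37
ee_pos: [0.6174, 0.1267, 0.0623]
eef_rot: [3.142, 0.0, 2.838]
force: [0.5, 2.4, 5.1]
grip_width: 0.0006
grip_force: 2.7
```

>>> play_rows([
  [0,-0.002,0,0,0,0,1],
  [0,-0.002,0,0,0,0,1],
  [0,-0.002,0,0,0,0,1],
  [0,-0.002,0,0,0,0,1],
  [0,0,0,0,0,0,1],
])

```text
time_s: 8.78
ee_pos: [0.6147, 0.1188, 0.0617]
eef_rot: [-3.141, -0.001, 2.838]
force: [-0.6, -0.5, -0.1]
grip_width: 0.0005
grip_force: 0.0
```

>>> play_rows([
  [0,-0.002,0,0,0,0,1],
  [0,-0.002,0,0,0,0,1],
  [0,0,0,0,0,0,1],
])

```text
time_s: 9.03
ee_pos: [0.6138, 0.1153, 0.0621]
eef_rot: [-3.141, -0.0, 2.838]
force: [0.1, -0.3, 0.6]
grip_width: 0.0005
grip_force: 0.0
```

>>> play_rows([
  [0,-0.002,0,0,0,0,1],
  [0,-0.002,0,0,0,0,1],
  [0,0,0,0,0,0,1],
])

```text
time_s: 9.28
ee_pos: [0.6126, 0.1116, 0.0621]
eef_rot: [-3.142, -0.0, 2.838]
force: [-0.1, -1.0, -0.6]
grip_width: 0.0007
grip_force: 0.0
```

Force dropped to zero between y ≈ 19 and 11 mm, so the fingertip is in the notch, as vision predicted. I'll move to the notch's middle and press.

>>> play_rows([
  [0,-0.003,0,0,0,0,1],
  [0,-0.003,0,0,0,0,1],
  [0,-0.003,0,0,0,0,1],
  [0,0,0.002,0,0,0,1],
  [0,0,0.002,0,0,0,1],
  [0,0,0.002,0,0,0,1],
  [0,0,0.001,0,0,0,1],
  [0,0,0,0,0,0,1],
])

```text
time_s: 9.95
ee_pos: [0.6098, 0.1034, 0.0547]
eef_rot: [-3.141, -0.001, 2.839]
force: [-0.2, 0.3, -0.0]
grip_width: 0.0006
grip_force: 0.0
```

>>> play_rows([
  [0,0,0.001,0,0,0,1],
  [0,0,0.001,0,0,0,1],
  [0,0,0.001,0,0,0,1],
  [0,0,0.001,0,0,0,1],
  [0,0,0,0,0,0,1],
])

```text
time_s: 10.37
ee_pos: [0.6099, 0.1034, 0.0514]
eef_rot: [3.141, -0.0, 2.839]
force: [-3.0, 0.1, 5.0]
grip_width: 0.0009
grip_force: 2.1
```

>>> play_rows([
  [0,0,0.001,0,0,0,1],
  [0,0,0.001,0,0,0,1],
  [0,0,0.001,0,0,0,1],
  [0,0,0.001,0,0,0,1],
  [0,0,0,0,0,0,1],
])

```text
time_s: 10.78
ee_pos: [0.6101, 0.1035, 0.0475]
eef_rot: [3.141, 0.0, 2.839]
force: [-2.0, 0.8, 4.1]
grip_width: 0.0003
grip_force: 2.2
```

The lip is moving down at about 5 N, as specified.

>>> play_rows([
  [0,0,0.001,0,0,0,1],
  [0,0,0.001,0,0,0,1],
  [0,0,0.001,0,0,0,1],
  [0,0,0.001,0,0,0,1],
  [0,0,0.001,0,0,0,1],
  [0,0,0.001,0,0,0,1],
  [0,0,0,0,0,0,1],
])

```text
time_s: 11.37
ee_pos: [0.6103, 0.1034, 0.0416]
eef_rot: [3.141, 0.001, 2.839]
force: [-1.1, 0.7, 5.0]
grip_width: 0.0007
grip_force: 2.1
```

>>> play_rows([
  [0,0,0.001,0,0,0,1],
  [0,0,0.001,0,0,0,1],
  [0,0,0.001,0,0,0,1],
  [0,0,0,0,0,0,1],
])

```text
time_s: 11.7
ee_pos: [0.6104, 0.1034, 0.0387]
eef_rot: [3.141, 0.001, 2.839]
force: [-0.7, -0.2, 4.2]
grip_width: 0.0006
grip_force: 2.0
```

>>> play_rows([
  [0,0,0.0008,0,0,0,1],
  [0,0,0,0,0,0,1],
  [0,0,0,0,0,0,1],
])

```text
time_s: 11.95
ee_pos: [0.6104, 0.1034, 0.038]
eef_rot: [3.141, 0.001, 2.839]
force: [-0.1, 0.1, 5.0]
grip_width: 0.0003
grip_force: 2.0
```

>>> play_rows([
  [0,0,0.0008,0,0,0,1],
  [0,0,0.0004,0,0,0,1],
  [0,0,0,0,0,0,1],
])

```text
time_s: 12.2
ee_pos: [0.6105, 0.1034, 0.0367]
eef_rot: [3.141, 0.001, 2.839]
force: [0.2, -1.1, 4.8]
grip_width: 0.0004
grip_force: 2.1
```

>>> play_rows([
  [0,0,0.0005,0,0,0,1],
  [0,0,0,0,0,0,1],
])

```text
time_s: 12.37
ee_pos: [0.6105, 0.1034, 0.0363]
eef_rot: [3.141, 0.001, 2.839]
force: [0.9, -0.1, 5.6]
grip_width: 0.0005
grip_force: 2.2
```

>>> play_rows([
  [0,0,0.0005,0,0,0,1],
  [0,0,0,0,0,0,1],
])

```text
time_s: 12.53
ee_pos: [0.6105, 0.1034, 0.0358]
eef_rot: [3.141, 0.001, 2.839]
force: [0.8, -0.2, 5.7]
grip_width: 0.0006
grip_force: 2.2
```

>>> play_rows([
  [0,0,0.0005,0,0,0,1],
  [0,0,0,0,0,0,1],
])

```text
time_s: 12.7
ee_pos: [0.6106, 0.1034, 0.0353]
eef_rot: [3.141, 0.001, 2.839]
force: [-0.3, -0.0, 4.5]
grip_width: 0.0003
grip_force: 2.3
```

>>> play_rows([
  [0,0,0.0005,0,0,0,1],
  [0,0,0,0,0,0,1],
])

```text
time_s: 12.87
ee_pos: [0.6108, 0.1034, 0.0351]
eef_rot: [3.141, 0.002, 2.839]
force: [-0.2, -0.5, 7.2]
grip_width: 0.0005
grip_force: 3.0
```

>>> play_rows([
  [0,0,0.0004,0,0,0,1],
  [0,0,0,0,0,0,1],
])

```text
time_s: 13.03
ee_pos: [0.6108, 0.1034, 0.0349]
eef_rot: [3.141, 0.002, 2.839]
force: [-1.0, -0.7, 8.9]
grip_width: 0.0007
grip_force: 3.8
```

The force is rising against the stop. One more small push to be sure, then straight up.

>>> play_rows([
  [0,0,0.0003,0,0,0,1],
  [0,0,0,0,0,0,1],
  [0,0,0,0,0,0,1],
])

```text
time_s: 13.28
ee_pos: [0.611, 0.1033, 0.0348]
eef_rot: [3.141, 0.003, 2.839]
force: [-0.7, -0.7, 9.7]
grip_width: 0.0006
grip_force: 4.1
```

>>> play_rows([
  [0,0,-0.002,0,0,0,1],
  [0,0,-0.005,0,0,0,1],
  [0,0,-0.01,0,0,0,1],
  [0,0,-0.02,0,0,0,1],
  [0,0,-0.03,0,0,0,1],
  [0,0,-0.03,0,0,0,1],
  [0,0,-0.03,0,0,0,1],
  [0,0,-0.03,0,0,0,1],
  [0,0,0,0,0,0,1],
  [0,0,0,0,0,0,1],
])

```text
time_s: 14.12
ee_pos: [0.6105, 0.1033, 0.1926]
eef_rot: [3.14, 0.003, 2.839]
force: [-0.6, 0.9, -0.8]
grip_width: 0.0004
grip_force: 0.0
```

Run:
```python
from h import *
b=ctrl.camera('scene')[140:320,150:390]
cv2.imwrite('pics/s2.png',cv2.resize(b,None,fx=3.3,fy=3.3,interpolation=cv2.INTER_CUBIC))
c=cam('scene');th=-.290; m=np.array([.5364,.1302]);R=np.array([[np.cos(th),-np.sin(th)],[np.sin(th),np.cos(th)]])
for a in(0,.45,.5,.55):
  # lid front top corner (x=-85,z=62) rotated about (40,56)
  dx,dz=-125,6; x=40+dx*np.cos(a)+dz*np.sin(a); z=56-dx*np.sin(a)+dz*np.cos(a)
  for y in(152,-152):
    w=m+R@np.array([x,y])/1000; print(a,y,round(z),((proj(c,[*w,z/1000])-[150,140])*3.3).round())
```

```text
0 152 62 [320. 471.]
0 -152 62 [589. 222.]
0.45 152 116 [297. 409.]
0.45 -152 116 [578. 163.]
0.5 152 121 [293. 401.]
0.5 -152 121 [575. 156.]
0.55 152 126 [289. 393.]
0.55 -152 126 [572. 149.]
```

View pics/s2.png

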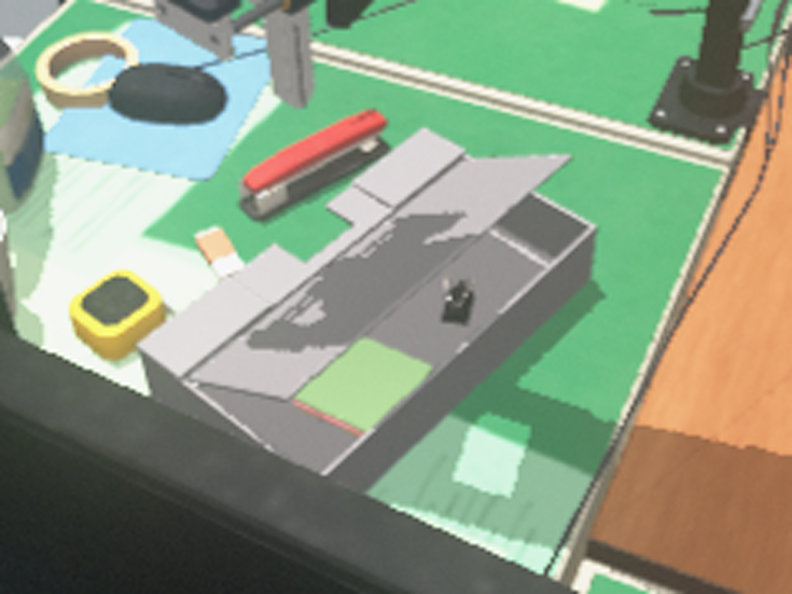

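The lid stands open, with its front corners at (571,156) and (293,399), matching the 0.5–0.55 rad prediction, and the final push met a hard stop. The stapler, eraser and tape measure have not moved. I'll raise the hand clear and hand in.

>>> play_rows([
  [0,0,-0.03,0,0,0,1],
  [0,0,-0.03,0,0,0,1],
  [0,0,-0.03,0,0,0,1],
  [0,0,0,0,0,0,1],
  [0,0,0,0,0,0,1],
  [0,0,0,0,0,0,1],
])

```text
time_s: 14.67
ee_pos: [0.6095, 0.1032, 0.2784]
eef_rot: [-3.14, -0.003, 2.839]
force: [0.2, 0.0, -0.6]
grip_width: 0.0007
grip_force: 0.0
```

```bash
python3 -c "
from station import ctrl
print(ctrl.get_obs()['ee_pos']); print(ctrl.hand_in())"
```

```text
[0.60954327 0.10321552 0.27840579]
the job is handed in; nothing more can be done
None
```

I found the notch with a light sweep along the strip, pressed the lip to its stop with about 10 N at most so the lid stands open, raised the hand clear and handed the job in at about 15 s; the hand-in returned no verdict.

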